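# Pop and steady the lid of the tasting caddy

### The arm

A 7-joint arm with a two-finger parallel gripper is mounted at the origin on the work surface. World frame = base frame: x ahead of the robot, y to its left, z up, the work surface at z = 0. Lengths are in m, angles in degrees, forces in N, time in s.
With the tool pointing down it reaches from about 0.4 to 0.75 m from the base axis. Payload 19.5 kg.
Tool frame: the origin (TCP) lies midway between the tips of the shut fingers; the grasp point (between the pads) lies 19 mm behind it (bot.grasp_offset is the distance from the TCP to the grasp point, in m); z points along the fingers, y is the line along which they close (so a half turn about z gives the same grasp; the last joint's range is limited). The gripper opens to 85 mm and grips with 20 to 120 N. Pads are 22 mm wide; open, the fingers measure 114 mm over their backs; the gripper's body (76 mm by 85 mm) begins 54 mm behind the grasp point. The pads swing forward as they close: fully open they stand 13 mm farther back than shut.
Start: joints at [72.496, 40.479, -1.581, 85.061, 1.261, 54.483, -4.326], TCP at [0.15, -0.555, 0.197] pointing down, gripper open.
Joint ranges: [-155.06, 155.06], [-18.47, 123.98], [-90, 86.84], [0, 140.48], [-83.41, 263.41], [0, 116], [-161.91, 161.91]. Speed limits (degrees/s): [108.29, 108.29, 147.25, 147.25, 172.46, 172.46, 172.46].

### API

Orientations are given as [roll, pitch, yaw] about the fixed x, y, z axes, in that order (R = Rz(yaw) Ry(pitch) Rx(roll)).
In Python, from station import status, imaging, order, bot gives the robot as it stands.
- The arm moves only by the tool apply_moves, never from a script. Its argument "series" is a list of rows, each a list of 7 numbers: the finger opening in m, from 0 to 0.0854, then the shift along the tool's x, y, z in m, then the turn, a rotation vector about the tool's x, y, z in degrees. In form: [[hand, x, y, z, ax, ay, az], ...]. A call has 1 to 5 rows; each row shifts and turns the commanded pose from where the row before left it, along the tool's axes as they then stand; what a row does not reach is not made up. A row lasts 1/12 s, in which the tool goes at most 41.7 mm and 7.16 degrees, less where a joint would pass 70% of its speed; a pose out of reach is approached as far as the arm can. A call with a gripper value outside its range is refused whole. The fingers move at their own pace and stop on an object; "grip_force" is the grip in N (left out, the last holds). Time passes only in rows, so rows that do not move let the fingers close. It gives the time, the measured TCP pose, the force, the opening and the grip force at its end, in the units of the state.
- status.read_state(): the state, without advancing time (a new reading comes with each control period).
- imaging.camera(name): name is "side" or "top" or "wrist"; returns (picture, depth): 384x512x3 uint8, red, green, blue; 384x512 float32, m along the optical axis (not along the pixel's ray), 0 where there is no reading.
- imaging.get_calibration(name): a dict with "intrinsics" (3x3 intrinsics, pixels), "R" (3x3) and "t" (3): a world point X has camera coordinates R X + t; the wrist camera has in their place "tool_from_camera" (4x4, takes a point from camera to tool coordinates, whose origin is the TCP and whose axes are the flange's). Camera axes: x right, y down, z forward; pixel columns grow to the right and rows downward; lengths in m; the calibration is good to about 2 mm. A picture is of the moment at which its call begins: read the wrist's pose just before it. get_calibration takes no time and is no camera call.
- order.sign_off(): hands the job in; it is judged then, once.
The state is a dict: "time": time; "qpos": joint angles; "qvel": joint speeds; "joint_torque": joint torques, N m; "position": TCP position; "ee_rot": TCP orientation; "ft_force": force on the tool from outside, world axes, zero at the start; "ft_torque": the same for the moment, N m; "grip_width": finger opening in m; "grip_force": force on a finger pad.
Only numpy, scipy, OpenCV 4.12 (cv2) and the standard library are available. Lean on these libraries where they do the work, as an engineer would, in place of code of your own. Each camera call takes 0.05 s, during which the arm holds its last target. There are 200 camera calls.

### The job

Open the chocolate tasting caddy: press the release button on its sloping front so that the lid springs up. The lid keeps bobbing on its spring, so lay the fingers on it and hold it still for a second, then let go softly so that it is left standing open at its balance, no longer swinging. Do not shift the other things on the table.

Things in the scene. Friction and masses are not known exactly. Their poses are not given: they have to be found in the camera images.
- caddy: tasting caddy, fixed: wooden box 150 (x) x 160 (y) x 140 mm tall, filled to 95 mm, with a steel lid; on its front (own -x side, turned to the robot's right, more or less) a black console with a sloping face, 100 mm wide, 63 mm tall, standing 49 mm out. Nothing else has a button. Origin: centre of the box's underside; x to its back, y to its left, z up
- release (a joint): travel of the release button into the console: 0 out, 0.006 m fully pressed; it springs back. About 2 N starts it and 6 N presses it home. The latch lets go after about 4 mm; press it home to be sure
- release_top (a point): centre of the steel button's outer face: 32 mm across, 10 mm proud of a 48 mm collar, 34 mm off the box's front, 60 mm above the table. Its z axis is the press axis, pointing out to the caddy's front and up, 34 degrees from vertical; y as the caddy's. The shut lid juts out 18 mm at 140 mm height over it: a gripper pointing straight down jams there, so come tilted, along the press axis
- lid (a joint): opening angle of the lid: 0 shut and latched, 1.75 rad at its stop. Freed, it leaps up within half a second and bobs at about 1 Hz for some 15 s or more about its balance, which lies between 1.00 and 1.25 rad (by the lid's weight). About 0.2 to 0.4 N at the free edge holds it 0.3 rad beyond its balance
- lid_edge (a point): middle of the lid's free edge, at half thickness. The lid is a flat steel plate, 168 mm from hinge to free edge, 164 mm wide, 8 mm thick, about 0.3 kg. Shut, this edge is at the caddy's front; open, the lid leans to the front over the box, its underside facing front, and the edge is about 290 mm above the table
- lid_plate: the lid plate itself. Origin: middle of the hinge line, at its underside; its x axis points away from the free edge along the underside, z out of its top face (up when shut)
- lid_hinge (a point): middle of the hinge line, at the top of the box's back wall: 75 mm behind the caddy's origin (+x), 140 mm up. The lid turns about the caddy's y; at angle q the underside point at distance r from the hinge lies r cos q to the caddy's front (-x) and r sin q above this point
- tin: closed round steel tin with a small knob on its lid, 114 mm across, 158 mm tall; it has no button. Bystander. Origin: centre of its underside
- jar: closed amber glass jar, 84 mm across, 150 mm tall. Bystander. Origin: centre of its underside
- bar: wrapped chocolate bar lying flat, 50 x 110 x 18 mm. Bystander. Origin: centre of its underside
- gift: white gift box with a gilt band, 80 x 80 x 45 mm. Bystander. Origin: centre of its underside
- mug: white mug, 76 mm across, 90 mm tall. Bystander. Origin: centre of its underside
- dish: low white bowl, 120 mm across, 30 mm tall. Bystander. Origin: centre of its underside

How it is judged:
By the outcome, as a careful person would: the job done as asked, in the order asked, and still so for the second after the job is handed in, with the robot touching nothing.
It also fails if it takes over 48 s, if anything falls off the work surface, if the arm or the gripper's body presses on something with over 40 N, if the wrist force passes 120 N, or if a joint passes its speed limit or range.

## Working session

There is one attempt and no reset: what is moved stays moved. The work goes in short steps, Python scripts to look and compute and a tool call to move; the robot and the scene stay as the last step left them, time stands still between calls to the robot, and variables do not carry over. Pictures are saved under pics/ and viewed, at most 10 in all, crops included, and the job is handed in when it is done.

Besides the shell and the picture viewer there is one more tool, called after ">>>" in YAML: its name, and indented under it one key for each argument. apply_moves: Moves the arm, as the interface text tells. Its arguments: {"type":"object","properties":{"series":{"type":"array"},"grip_force":{"type":"number"}},"required":["series"]}

```bash
mkdir -p pics; ls; python3 - <<'E'
from station import status, imaging, order, bot
import cv2, numpy as np
print(status.read_state()); print([a for a in dir(bot) if a[0]!='_'])
for n in("side","top"):
    p,d=imaging.camera(n); cv2.imwrite(f"pics/{n}0.png",cv2.resize(p[:,:,::-1],(768,576))); np.save(f"{n}0.npy",d)
    c=imaging.get_calibration(n); print(n,c)
print(imaging.get_calibration("wrist"))
E
```

```text
pics
{'time': 0.0, 'qpos': array([72.49790393, 40.51257288, -1.58097922, 85.08205141,  1.26026972,
       54.48112248, -4.32667426]), 'qvel': array([ 0.00436807,  0.07023912, -0.01778957, -0.0239608 ,  0.04941592,
       -0.01359306, -0.04390943]), 'joint_torque': array([-5.68830765e-04, -8.83229041e+01,  1.23444781e+00, -2.36167252e+01,
        1.68384315e-02,  6.60548627e-03,  3.44635782e-05]), 'position': array([ 0.14983233, -0.55485256,  0.19685089]), 'ee_rot': array([-1.79941630e+02,  2.44742959e-03,  1.51108175e+01]), 'ft_force': array([-0.80223153,  0.5328466 ,  0.57262267]), 'ft_torque': array([ 0.02502739,  0.01237905, -0.00503247]), 'grip_force': 0.0, 'grip_width': 0.08536938506252996}
['PlanningError', 'grasp_offset']
side {'intrinsics': array([[369.77709268,   0.        , 260.96707484],
       [  0.        , 369.77709268, 187.90480851],
       [  0.        ,   0.        ,   1.        ]]), 'R': array([[-0.7902647 , -0.6125364 , -0.01675891],
       [-0.34352954,  0.46552106, -0.81564551],
       [ 0.50741419, -0.63881867, -0.57830921]]), 't': array([0.40640605, 0.28894716,
[... 224 characters left out ...]
66,  0.0050699 ],
       [-0.99478708, -0.02615919, -0.09856143],
       [ 0.09866002, -0.00250207, -0.99511805]]), 't': array([-0.02421747,  0.5575034 ,  1.1695383 ])}
{'intrinsics': array([[273.48411871,   0.        , 253.22666707],
       [  0.        , 273.48411871, 188.93951186],
       [  0.        ,   0.        ,   1.        ]]), 'tool_from_camera': array([[-2.22395184e-04, -9.62001065e-01, -2.73045602e-01,
         6.87905906e-02],
       [ 9.99999966e-01, -2.51815577e-04,  7.27046199e-05,
         6.41683078e-04],
       [-1.38699058e-04, -2.73045576e-01,  9.62001088e-01,
        -1.76222846e-01],
       [ 0.00000000e+00,  0.00000000e+00,  0.00000000e+00,
         1.00000000e+00]])}
```

View pics/top0.png

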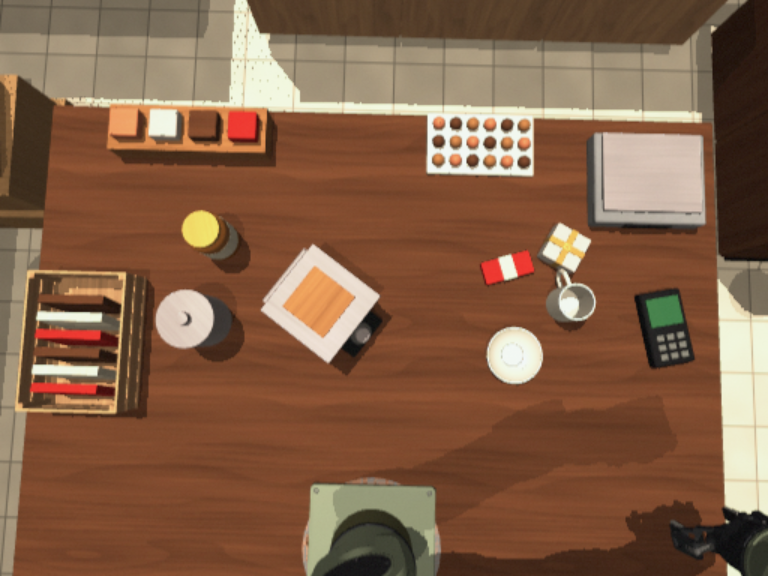

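View pics/side0.png

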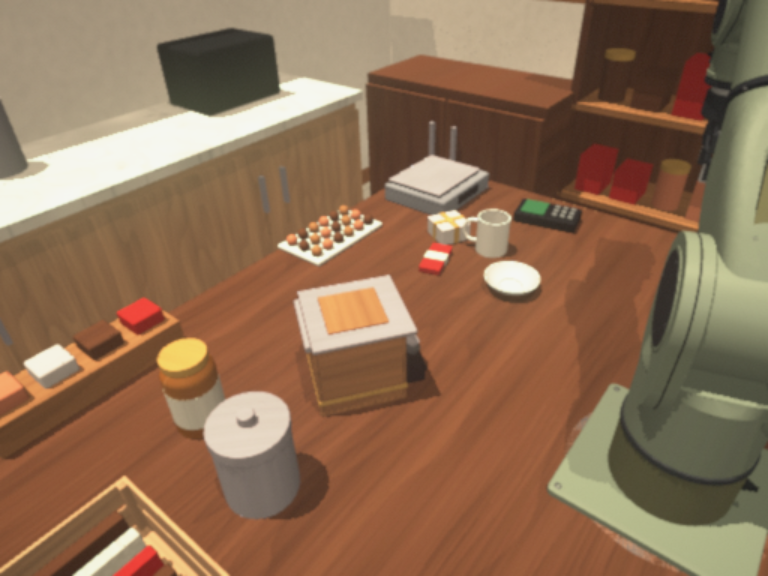

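The top view shows the caddy's lid with corners near (313,246), (379,295), (333,362) and (263,308) in the 768-px picture. The button is near (361,332), so the front faces right and towards the robot. I'll fit the pose from the depth image.

```bash
cat > h.py <<'E'
import numpy as np, cv2
from station import status, imaging, order, bot
from scipy.spatial.transform import Rotation as Ro
def cloud(n,d):
    c=imaging.get_calibration(n); K=c["intrinsics"]
    v,u=np.mgrid[:384,:512]; P=np.stack([(u-K[0,2])/K[0,0]*d,(v-K[1,2])/K[1,1]*d,d],-1)
    return (P-c["t"])@c["R"]
E
python3 - <<'E'
from h import *
for n in("top","side"):
    d=np.load(n+"0.npy"); P=cloud(n,d); 
    if n=="top": tab=P[240:260,200:300,2]; print("table z",np.median(tab))
    m=(d>0)&(abs(P[...,2]-.148)<.008)&(abs(P[...,0]-.55)<.2)&(abs(P[...,1]-.05)<.15)
    lab=cv2.connectedComponents(m.astype(np.uint8))[1]; k=np.argmax(np.bincount(lab.ravel())[1:])+1
    Q=P[lab==k]; r=cv2.minAreaRect((Q[:,:2]*1000).astype(np.float32)); print(n,len(Q),np.median(Q[:,2]),r,cv2.boxPoints(r))
    if n=="top":
        b=(d>0)&(P[...,2]>.045)&(P[...,2]<.08)&(np.hypot(P[...,0]-.47,P[...,1]-.0)<.06)
        v,u=np.where(b)
        p=imaging.camera("top")[0]
        for a,bb in zip(v[::6],u[::6]): print(bb,a,P[a,bb].round(4),p[a,bb])
E
```

```text
table z -0.0006790623692333681
top 3287 0.14837509946364916 ((510.2014465332031, 112.54014587402344), (177.52061462402344, 164.17169189453125), 53.65754318237305) [[391.48187    89.689575 ]
 [523.72046    -7.6002502]
 [628.921     135.39072  ]
 [496.68243   232.68054  ]]
246 207 [0.4978 0.0155 0.0482] [68 62 55]
245 209 [0.4914 0.0185 0.0485] [23 21 20]
244 211 [0.485  0.0215 0.0495] [12 12 11]
246 212 [0.4822 0.0151 0.0461] [13 13 14]
241 214 [0.4752 0.0304 0.0549] [33 33 31]
242 215 [0.4721 0.0271 0.0577] [46 44 41]
241 216 [0.4687 0.03   0.0628] [55 52 49]
239 217 [0.4654 0.0361 0.064 ] [59 57 52]
245 217 [0.4663 0.0178 0.0493] [52 48 46]
241 218 [0.4625 0.0297 0.0666] [76 69 66]
237 219 [0.4591 0.042  0.0663] [65 62 56]
243 219 [0.4595 0.0234 0.0689] [102  93  86]
237 220 [0.456  0.042  0.0645] [77 70 66]
243 220 [0.4565 0.0233 0.0667] [115 104  97]
236 221 [0.4529 0.0451 0.0626] [64 62 56]
242 221 [0.4533 0.0264 0.0641] [113 103  95]
235 222 [0.4497 0.0481 0.0629] [55 55 48]
241 222 [0.4501 0.0293 0.0667] [115 104  99]
247 222 [0.4508 0.0111 0.0466] [49 46 41]
239 223 [0.4469 0.0354 0.0684] [117 106 100]
245 223 [0.4474 0.017  0.0597] [149 135 126]
238 224 [0.4437 0.0385 0.0639] [121 109 103]
244 224 [0.4442 0.0201 0.0596] [118 106  99]
239 225 [0.4407 0.0353 0.0667] [115 105  97]
245 225 [0.4412 0.0169 0.0559] [150 135 125]
240 226 [0.4377 0.0322 0.064 ] [116 104  98]
235 227 [0.4342 0.048  0.0543] [51 47 45]
241 227 [0.4347 0.0291 0.0586] [115 106  99]
242 228 [0.4316 0.0263 0.0465] [116 106  98]
side 2852 0.14924734861037964 ((508.90106201171875, 113.94086456298828), (178.3456268310547, 166.434326171875), 53.396785736083984) [[388.92456    91.97425  ]
 [522.5354     -7.2655334]
 [628.87756   135.90747  ]
 [495.26672   235.14726  ]]
```

```bash
cat >> h.py <<'E'
from scipy.linalg import logm, expm
C=np.array([.512,.1166,0]); YAW=np.radians(53.5)
CX=np.array([np.cos(YAW),np.sin(YAW),0]); CY=np.array([-CX[1],CX[0],0]); Z=np.array([0,0,1.])
def w(x,y,z): return C+x*CX+y*CY+z*Z          # caddy -> world
def Rt(tilt):                                  # tool z back+down, tilt deg from vertical, tool y = -caddy y
    t=np.radians(tilt); z=np.sin(t)*CX-np.cos(t)*Z; y=-CY; return np.c_[np.cross(y,z),y,z]
def T(R,p): M=np.eye(4); M[:3,:3]=R; M[:3,3]=p; return M
def now():
    s=status.read_state(); return T(Ro.from_euler('xyz',s["ee_rot"],degrees=True).as_matrix(),s["position"])
def plan(A,B,n):
    L=logm(np.linalg.inv(A)@B).real/n; S=expm(L)
    print("n",n,"row",S[:3,3].round(4),np.degrees(Ro.from_matrix(S[:3,:3]).as_rotvec()).round(2),
      "mid",(A@expm(L*n/2))[:3,3].round(3),"end",B[:3,3].round(3))
    return B
E
python3 - <<'E'
from h import *
A=now(); bt=w(-.109,0,.06); n=-Rt(34)[:,2]; print(bt,n)
V=T(Ro.from_euler('xyz',[180,0,30],degrees=True).as_matrix(),[.36,-.28,.23])
plan(A,V,10); B=plan(V,T(Rt(34),bt+.08*n),12)
E
```

```text
[0.44716432 0.0289796  0.06      ] [-0.33262068 -0.44951105  0.82903757]
n 10 row [ 0.0298 -0.0178 -0.0033] [-0.   -0.   -1.49] mid [ 0.264 -0.424  0.213] end [ 0.36 -0.28  0.23]
n 12 row [ 0.016  -0.0137  0.0138] [ 0.58  2.79 -1.9 ] mid [ 0.398 -0.152  0.161] end [ 0.421 -0.007  0.126]
```

>>> apply_moves:
  series:
    - [0,0.03,-0.018,-0.003,0,0,-1.5]
    - [0,0.03,-0.018,-0.003,0,0,-1.5]
    - [0,0.03,-0.018,-0.003,0,0,-1.5]
    - [0,0.03,-0.018,-0.003,0,0,-1.5]
    - [0,0.03,-0.018,-0.003,0,0,-1.5]

```text
time: 0.57
position: [0.2653, -0.4215, 0.2123]
ee_rot: [-180.0, -0.0, 22.7]
ft_force: [1.6, -1.0, 0.0]
grip_width: 0.0257
grip_force: 0.0
```

>>> apply_moves:
  series:
    - [0,0.03,-0.018,-0.003,0,0,-1.5]
    - [0,0.03,-0.018,-0.003,0,0,-1.5]
    - [0,0.03,-0.018,-0.003,0,0,-1.5]
    - [0,0.03,-0.018,-0.003,0,0,-1.5]
    - [0,0.03,-0.018,-0.003,0,0,-1.5]

```text
time: 0.98
position: [0.3614, -0.2756, 0.2274]
ee_rot: [-180.0, -0.0, 30.2]
ft_force: [1.8, -0.6, -0.2]
grip_width: -0.0001
grip_force: 0.0
```

>>> apply_moves:
  series:
    - [0,0.016,-0.014,0.012,0.6,2.8,-1.9]
    - [0,0.016,-0.014,0.012,0.6,2.8,-1.9]
    - [0,0.016,-0.014,0.012,0.6,2.8,-1.9]
    - [0,0.016,-0.014,0.012,0.6,2.8,-1.9]
    - [0,0.016,-0.014,0.012,0.6,2.8,-1.9]

```text
time: 1.4
position: [0.3919, -0.1697, 0.1765]
ee_rot: [-178.2, -14.3, 39.5]
ft_force: [1.3, -1.6, -0.2]
grip_width: 0.0001
grip_force: 0.0
```

```bash
python3 - <<'E'
from h import *
bt=w(-.109,0,.06); n=-Rt(34)[:,2]
plan(now(),T(Rt(34),bt+.07*n),8)
E
```

```text
n 8 row [ 0.0135 -0.0114  0.014 ] [ 0.49  2.42 -1.64] mid [ 0.411 -0.089  0.141] end [ 0.424 -0.002  0.118]
```

>>> apply_moves:
  series:
    - [0,0.0135,-0.0115,0.014,0.5,2.4,-1.6]
    - [0,0.0135,-0.0115,0.014,0.5,2.4,-1.6]
    - [0,0.0135,-0.0115,0.014,0.5,2.4,-1.6]
    - [0,0.0135,-0.0115,0.014,0.5,2.4,-1.6]

```text
time: 1.73
position: [0.4106, -0.089, 0.1414]
ee_rot: [-178.3, -24.1, 45.9]
ft_force: [0.9, -0.0, -1.2]
grip_width: 0.0003
grip_force: 0.0
```

>>> apply_moves:
  series:
    - [0,0.0135,-0.0115,0.014,0.5,2.4,-1.6]
    - [0,0.0135,-0.0115,0.014,0.5,2.4,-1.6]
    - [0,0.0135,-0.0115,0.014,0.5,2.4,-1.6]
    - [0,0.0135,-0.0115,0.014,0.5,2.4,-1.6]
    - [0,0,0,0,0,0,0]

```text
time: 2.15
position: [0.4331, -0.0149, 0.1332]
ee_rot: [-178.1, -33.5, 53.0]
ft_force: [0.2, -0.5, 0.3]
grip_width: -0.0002
grip_force: 0.0
```

```bash
python3 - <<'E'
from h import *
bt=w(-.109,0,.06); n=-Rt(34)[:,2]
A=now(); plan(A,T(Rt(34),bt+.03*n),2)
p,d=imaging.camera("wrist"); c=imaging.get_calibration("wrist"); K=c["intrinsics"]
np.save("w1.npy",d); q=np.linalg.inv(A@c["tool_from_camera"])@np.r_[bt,1]; q=K@q[:3]; print("pred",q[:2]/q[2],q[2])
q=np.linalg.inv(c["tool_from_camera"])@np.r_[0,0,0,1]; q=K@q[:3]; print("tcp",q[:2]/q[2])
cv2.imwrite("pics/w1.png",cv2.resize(p[:,:,::-1],(768,576)))
E
```

```text
n 2 row [-0.0022 -0.0068  0.0277] [-0.81  0.26 -0.21] mid [0.435 0.    0.109] end [0.437 0.015 0.085]
pred [240.52781264 186.99951906] 0.27225286309549124
tcp [252.94231714 214.37308194]
```

View pics/w1.png

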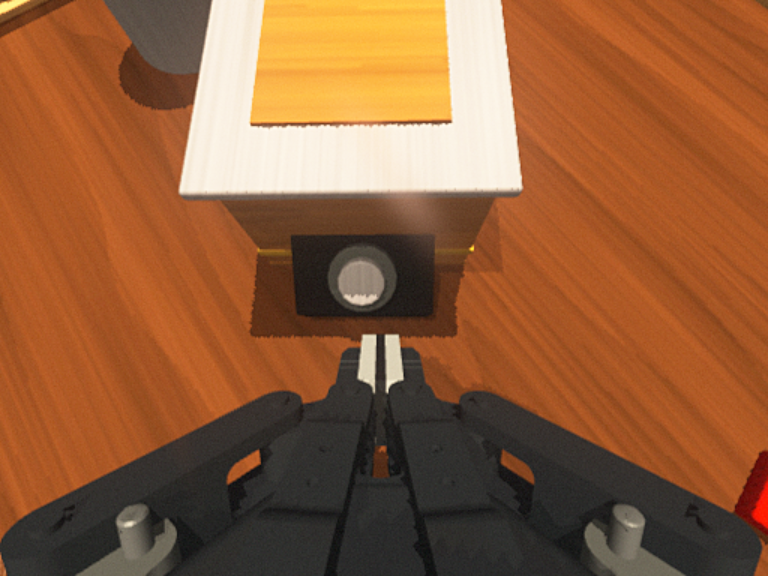

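The wrist view shows the button face at (361,283) of 768. I predicted (361,280), so the pose is good to about 2 mm.

>>> apply_moves:
  series:
    - [0,-0.0015,-0.0045,0.0185,-0.5,0.2,-0.1]
    - [0,-0.0015,-0.0045,0.0185,-0.5,0.2,-0.1]
    - [0,-0.0015,-0.0045,0.0185,-0.5,0.2,-0.1]
    - [0,0,0,0,0,0,0]
    - [0,0,0,0,0,0,0]

```text
time: 2.62
position: [0.453, -0.0084, 0.1102]
ee_rot: [-177.2, -33.1, 53.3]
ft_force: [0.3, -0.2, -1.0]
grip_width: -0.0003
grip_force: 0.0
```

```bash
python3 - <<'E'
from h import *
bt=w(-.109,0,.06); R=Rt(34); n=-R[:,2]; bt=bt-.001*R[:,0]
A=now(); plan(A,T(R,bt),1); print(status.read_state()["ft_force"])
E
```

```text
n 1 row [-0.0062 -0.0242  0.0577] [-2.63  0.94 -0.22] mid [0.449 0.01  0.085] end [0.447 0.028 0.059]
[ 0.26594372 -0.2169361  -1.01761839]
```

```bash
python3 - <<'E'
from h import *
s=status.read_state(); print(s["qpos"].round(1),s["qvel"].round(1),s["joint_torque"].round(1),s["time"])
E
```

```text
[ 4.450e+01  4.940e+01 -4.370e+01  1.295e+02 -2.560e+01  1.000e-01
  5.200e+00] [ 1.  -0.6 -0.8  0.8  0.7  0.  -0.6] [ -1.5 -70.7 -11.9  -6.2  -0.7   0.3   0.7] 2.6167
```

>>> apply_moves:
  series:
    - [0,0,-0.008,0,0,0,0]

```text
time: 2.7
position: [0.4484, -0.0061, 0.113]
ee_rot: [-177.0, -33.0, 53.3]
ft_force: [-0.4, -0.2, 0.2]
grip_width: -0.0002
grip_force: 0.0
```

```bash
python3 - <<'E'
from h import *
s=status.read_state(); print(s["qpos"].round(1),s["qvel"].round(1),s["position"],s["ee_rot"])
E
```

```text
[ 4.460e+01  4.900e+01 -4.400e+01  1.301e+02 -2.660e+01  1.000e-01
  5.900e+00] [  1.3  -6.2  -4.5   8.9 -15.4   0.1  10.5] [ 0.44835012 -0.00607133  0.11302541] [-177.01581102  -33.00072836   53.25759706]
```

```bash
cat > kin.py <<'E'
from h import *
from scipy.optimize import least_squares
import itertools
def fk(q,k,s):
    q=np.radians(q); h,L1,a,a2,L2,b,d,o1,o7=k
    def Rm(ax,t): return T(Ro.from_rotvec(np.array(ax)*t).as_matrix(),[0,0,0])
    z=[0,0,1];y=[0,1,0]; tr=lambda *p:T(np.eye(3),p)
    return Rm(z,s[0]*q[0]+o1)@tr(0,0,h)@Rm(y,q[1])@tr(0,0,L1)@Rm(z,s[1]*q[2])@tr(a,0,0)@Rm(y,q[3])@tr(a2,0,L2)@Rm(z,s[2]*q[4])@Rm(y,q[5])@tr(b,0,d)@Rm(z,s[3]*q[6]+o7)
E
cat > fit.py <<'E'
from kin import *
s0=status.read_state()
D=[([72.498,40.513,-1.581,85.082,1.2603,54.481,-4.327],[.14983,-.55485,.19685],[-179.94,.0024,15.111]),
([44.6,49.0,-44.0,130.1,-26.6,.1,5.9],[.44835,-.00607,.11303],[-177.016,-33.0,53.258]),
(s0["qpos"],s0["position"],s0["ee_rot"])]
D=D[:1]+D[2:]+[([44.5,49.4,-43.7,129.5,-25.6,.1,5.2],[.453,-.0084,.1102],[-177.2,-33.1,53.3])]
best=[]
for s in itertools.product([1,-1],repeat=4):
  for o1 in (0,1.57,3.14,-1.57):
   for o7 in (0,1.57,3.14,-1.57):
    def f(k):
        r=[]
        for q,p,e in D:
            M=fk(q,k,s); r+=list(M[:3,3]-p)+list(.3*(M[:3,:3]-Ro.from_euler('xyz',e,degrees=True).as_matrix()).ravel())
        return np.r_[r,1e-3*(np.array(k[2:6:1])-[0,0,.4,0])]
    x=least_squares(f,[.35,.4,0,0,.4,0,.3,o1,o7]); best.append((x.cost,s,x.x))
best.sort(key=lambda t:t[0])
for b in best[:6]: print(b[0],b[1],b[2].round(4))
np.savez("kin.npz",s=best[0][1],k=best[0][2])
E
python3 fit.py
```

```text
4.0802131929255084e-05 (-1, -1, -1, -1) [-0.0473  1.5784 -0.515   0.0982  0.4569  0.3731  0.945  -0.0128  1.559 ]
4.0802131929256074e-05 (-1, -1, -1, -1) [-0.0473  1.5784 -0.515   0.0982  0.4569  0.3731  0.945  -0.0128  1.559 ]
4.0802131929257666e-05 (-1, -1, -1, -1) [-0.0473  1.5784 -0.515   0.0982  0.4569  0.3731  0.945  -0.0128  1.559 ]
4.0802131929258174e-05 (-1, -1, -1, -1) [-0.0473  1.5784 -0.515   0.0982  0.4569  0.3731  0.945  -0.0128  1.559 ]
4.0802131929258655e-05 (-1, -1, -1, -1) [-0.0473  1.5784 -0.515   0.0982  0.4569  0.3731  0.945  -0.0128 -4.7242]
4.080213192926064e-05 (-1, -1, -1, -1) [-0.0473  1.5784 -0.515   0.0982  0.4569  0.3731  0.945  -0.0128  1.559 ]
```

```bash
cat > fit2.py <<'E'
from kin import *
s0=status.read_state(); import json,os
D=json.load(open("D.json")) if os.path.exists("D.json") else [([72.498,40.513,-1.581,85.082,1.2603,54.481,-4.327],[.14983,-.55485,.19685],[-179.94,.0024,15.111]),
([44.5,49.4,-43.7,129.5,-25.6,.1,5.2],[.453,-.0084,.1102],[-177.2,-33.1,53.3])]
D.append([list(s0[k]) for k in("qpos","position","ee_rot")]); json.dump(D,open("D.json","w"))
s=(-1,-1,-1,-1)
full=lambda k:[k[0],k[1],k[4],k[5],k[2],k[6],k[3],0,np.pi/2]
def f(k):
    r=[]
    for q,p,e in D: r+=list(fk(q,full(k),s)[:3,3]-p)
    return np.r_[r,.03*np.array(k[4:])]
x=least_squares(f,[.35,.4,.4,.3,0,0,0]); print(x.x.round(4),(x.fun*1000).round(1))
np.savez("kin.npz",s=s,k=full(x.x))
E
python3 fit2.py
python3 - <<'E'
from h import *
A=now(); R=Rt(34); bt=w(-.109,0,.06)-.001*R[:,0]
print("tilt",np.degrees(np.arccos(-A[2,2])), "tool dir caddy",A[:3,2]@CX,A[:3,2]@CY)
plan(A,T(R,bt-.09*R[:,2]),2)
E
```

```text
[-0.0651  1.3745  0.4018  0.678  -0.2888  0.0727  0.3836] [13.5  4.8  0.   2.3 -2.1 -3.1 -2.   1.9  3.1 -8.7  2.2 11.5]
tilt 33.120175621066636 tool dir caddy 0.544126503209847 0.04975877829654127
n 2 row [-0.0042 -0.0115 -0.0149] [-1.43  0.5  -0.11] mid [ 0.433 -0.009  0.124] end [ 0.417 -0.012  0.134]
```

>>> apply_moves:
  series:
    - [0,0,-0.005,-0.03,0,-7,0]
    - [0,0,-0.005,-0.03,0,-7,0]
    - [0,0,0,0,0,0,0]

```text
time: 2.95
position: [0.4321, -0.0185, 0.1439]
ee_rot: [-177.2, -23.3, 54.4]
ft_force: [0.2, 1.6, 0.2]
grip_width: 0.0
grip_force: 0.0
```

```bash
python3 fit2.py
```

```text
[ 0.2635  0.5043  0.2859  0.2902 -0.0027 -0.0069 -0.0118] [30.4 10.5  0.8 -1.  -2.2  0.5 -0.8 -2.5  0.1  2.4  6.5 -1.4 -0.1 -0.2
 -0.4]
```

>>> apply_moves:
  series:
    - [0,0,-0.02,0,7,0,0]
    - [0,0,-0.02,0,7,0,0]
    - [0,0,0,0,0,0,0]

```text
time: 3.2
position: [0.3976, 0.0033, 0.1454]
ee_rot: [-162.5, -23.6, 54.1]
ft_force: [0.6, -0.9, 0.2]
grip_width: 0.0001
grip_force: 0.0
```

```bash
python3 fit2.py; cat > fit3.py <<'E'
import json; from kin import *
D=json.load(open("D.json")); s=(-1,-1,-1,-1)
M=[fk(q,[0]*7+[0,np.pi/2],s)[:3,:3] for q,p,e in D]
for m,(q,p,e) in zip(M,D): print(np.round(q,1),np.degrees((Ro.from_matrix(m).inv()*Ro.from_euler('xyz',e,degrees=True)).as_rotvec()).round(2))
# general: offsets vector per joint frame
def gfk(q,o):
    q=np.radians(q); R=np.eye(3); p=np.zeros(3); o=o.reshape(8,3); ax="zyzyzyz"; sg=[-1,1,-1,1,-1,1,-1]
    p=p+o[0]
    for i in range(7):
        R=R@Ro.from_euler(ax[i],sg[i]*q[i]).as_matrix(); p=p+R@o[i+1]
    return p
x0=np.zeros((8,3)); x0[0,2]=.35; x0[2,2]=.4;x0[4,2]=.4;x0[6,2]=.3; x0=x0.ravel()
f=lambda o:np.r_[np.concatenate([gfk(np.array(q),o)-p for q,p,e in D]),.005*(o-x0)]
x=least_squares(f,x0); print(x.x.reshape(8,3).round(3)); print((x.fun[:3*len(D)]*1000).round(1))
E
python3 fit3.py
```

```text
[ 0.258   0.5256  0.2885  0.3088 -0.0203 -0.005  -0.0088] [29.4 11.8  1.4 -1.9 -4.1  0.9 -1.9 -4.4  0.6 -1.2  8.7 -0.2  8.1  5.2
 -2.7 -0.6 -0.1 -0.3]
[72.5 40.5 -1.6 85.1  1.3 54.5 -4.3] [ 0.  0. -0.]
[ 4.450e+01  4.940e+01 -4.370e+01  1.295e+02 -2.560e+01  1.000e-01
  5.200e+00] [ 0.04  0.06 -0.06]
[ 4.460e+01  4.900e+01 -4.400e+01  1.301e+02 -2.660e+01  1.000e-01
  5.900e+00] [-0. -0.  0.]
[ 32.1  37.3 -27.4 126.4 -27.1  13.5   1.8] [ 0. -0. -0.]
[ 31.7  40.6 -24.2 119.  -23.9  32.8   0.9] [ 0. -0. -0.]
[[ 0.007  0.001  0.34 ]
 [ 0.016  0.005 -0.01 ]
 [-0.002  0.005  0.456]
 [ 0.002 -0.015  0.056]
 [ 0.006 -0.015  0.344]
 [ 0.01  -0.012 -0.056]
 [ 0.    -0.012  0.321]
 [ 0.003  0.006  0.021]]
[ 0.  -0.   0.  -0.1  0.   0.   0.  -0.  -0.   0.   0.  -0.  -0.  -0.
 -0. ]
```

```bash
cat >> fit3.py <<'E'
np.save("o.npy",x.x)
E
cat > ik.py <<'E'
import numpy as np; from h import *
from scipy.optimize import least_squares
o=np.load("o.npy").reshape(8,3); ax="zyzyzyz"; sg=[-1,1,-1,1,-1,1,-1]
lo=np.array([-155.06,-18.47,-90,0,-83.41,0,-161.91])+1.5; hi=np.array([155.06,123.98,86.84,140.48,263.41,116,161.91])-1.5
def fk(q):
    q=np.radians(q); R=np.eye(3); p=o[0]
    for i in range(7):
        R=R@Ro.from_euler(ax[i],sg[i]*q[i]).as_matrix(); p=p+R@o[i+1]
    return T(R@Ro.from_euler('z',90,degrees=True).as_matrix(),p)
def ik(B,q0,free=False,reg=1e-4):
    def f(q):
        M=fk(q); E=B[:3,:3].T@M[:3,:3]
        r=(E[:2,2] if free else Ro.from_matrix(E).as_rotvec())
        return np.r_[(M[:3,3]-B[:3,3])*3,r,reg*(q-q0)]
    q0=np.clip(q0,lo+.1,hi-.1); x=least_squares(f,q0,bounds=(lo,hi)); return x.x,np.linalg.norm(x.fun[:6 if not free else 5])
E
python3 - <<'E'
import subprocess; subprocess.run(["python3","fit3.py"],capture_output=True)
from ik import *
q=status.read_state()["qpos"]; print(np.degrees(0),now()[:3,3]-fk(q)[:3,3])
bt=w(-.109,0,.06)
for tilt in (34,28):
  R=Rt(tilt)
  for off in (0,.08):
    B=T(R,bt-off*R[:,2])
    for nm,q0 in(("cur",q),("flip",q+[0,0,0,0,180,0,0]),("J3+",[-20,45,40,125,20,10,0]),("J3+f",[-20,45,40,125,200,10,0]),("far",[60,50,-80,125,-60,20,0])):
      a,e=ik(B,np.array(q0),True); M=fk(a); yaw=np.degrees(np.arctan2(-M[:3,1]@CX,M[:3,1]@-CY))
      print(tilt,off,nm,a.round(0),"err",round(e,4),"yoff",round(yaw))
E
```

```text
0.0 [6.35491544e-06 5.34553063e-06 5.63585940e-06]
34 0 cur [ 41.  56. -39. 125. -82.   2. 137.] err 0.1151 yoff -70
34 0 flip [ 16.  57.   9. 139. 242.  47.  -6.] err 0.0018 yoff 118
34 0 J3+ [ 41.  56. -39. 125. -82.   2. 137.] err 0.1151 yoff -70
34 0 J3+f [ 15.  57.  12. 139. 244.  49.  -1.] err 0.0002 yoff 111
34 0 far [ 41.  56. -39. 125. -82.   2. 137.] err 0.1151 yoff -70
34 0.08 cur [ 49.  47. -44. 132. -81.   2. 128.] err 0.037 yoff -60
34 0.08 flip [ 62.  65. -88. 139.  88.  39. -39.] err 0.0703 yoff -76
34 0.08 J3+ [ 49.  47. -44. 132. -80.   2. 127.] err 0.0371 yoff -60
34 0.08 J3+f [ 20.  46.  14. 138. 262.  44.  -1.] err 0.0001 yoff 94
34 0.08 far [ 49.  47. -44. 132. -82.   2. 129.] err 0.037 yoff -60
28 0 cur [ 32.  51. -32. 125. -82.   2. 136.] err 0.0882 yoff -76
28 0 flip [ 23.  53. -13. 139. 218.  26. -10.] err 0.0008 yoff 137
28 0 J3+ [ 32.  51. -32. 125. -82.   2. 136.] err 0.0882 yoff -76
28 0 J3+f [ 12.  53.   8. 137. 242.  38.  -1.] err 0.0001 yoff 103
28 0 far [ 32.  51. -32. 125. -82.   2. 136.] err 0.0882 yoff -76
28 0.08 cur [ 40.  42. -37. 132. -71.   2.  92.] err 0.0095 yoff -41
28 0.08 flip [ 57.  61. -88. 139.  85.  43. -38.] err 0.0418 yoff -84
28 0.08 J3+ [ 40.  42. -37. 132. -68.   2.  91.] err 0.0099 yoff -43
28 0.08 J3+f [ 22.  40.  -2. 135. 262.  26.  -3.] err 0.0006 yoff 83
28 0.08 far [ 40.  43. -37. 132. -74.   2.  93.] err 0.0094 yoff -39
```

```bash
python3 - <<'E'
from ik import *
q=status.read_state()["qpos"]; bt=w(-.109,0,.06)
for tilt in (30,36,44):
 for b in(-30,-20,-10,10,20,30):
  t,l=np.radians([tilt,b]); z=np.cos(l)*(np.sin(t)*CX-np.cos(t)*Z)+np.sin(l)*CY
  y=np.cross(z,CX); y/=np.linalg.norm(y); R=np.c_[np.cross(y,z),y,z]
  out=[]
  for q0 in(q*[1,1,1,1,0,1,1]+[0,0,0,0,-70,20,0],[15,50,10,130,230,30,0]):
    rs=[ik(T(R,bt-off*z),np.array(q0),True) for off in(-.008,.05)]
    out.append((round(rs[0][1],3),round(rs[1][1],3),rs[0][0].round(0)))
  print(tilt,b,*out)
E
```

```text
30 -30 (np.float64(0.468), np.float64(0.446), array([ -5.,  39.,   1., 123., -82.,   2., 141.])) (np.float64(0.262), np.float64(0.318), array([ -32.,   84.,   85.,  139.,  242.,   95., -160.]))
30 -20 (np.float64(0.362), np.float64(0.329), array([ 19.,  43., -20., 124., -82.,   2., 141.])) (np.float64(0.165), np.float64(0.204), array([ -22.,   85.,   85.,  139.,  251.,  106., -160.]))
30 -10 (np.float64(0.237), np.float64(0.194), array([ 29.,  49., -29., 124., -82.,   2., 140.])) (np.float64(0.054), np.float64(0.077), array([ -16.,   86.,   85.,  139.,  259.,  112., -160.]))
30 10 (np.float64(0.0), np.float64(0.0), array([ 28.,  54., -19., 125., -82.,  17.,   4.])) (np.float64(0.0), np.float64(0.017), array([ 39.,  59., -36., 129., 220.,   2.,   1.]))
30 20 (np.float64(0.0), np.float64(0.0), array([ 22.,  56.,  -6., 113., -54.,  36.,   1.])) (np.float64(0.088), np.float64(0.161), array([ 39.,  60., -42., 132.,  95.,   2., 136.]))
30 30 (np.float64(0.0), np.float64(0.0), array([ 21.,  59.,  -6., 102., -41.,  50.,   0.])) (np.float64(0.225), np.float64(0.306), array([ 40.,  63., -44., 
[... 1577 characters left out ...]
.249), array([ 53.,  64., -48., 124., -82.,   2., 140.])) (np.float64(0.093), np.float64(0.127), array([  -1.,   85.,   66.,  139.,  258.,  114., -160.]))
44 10 (np.float64(0.006), np.float64(0.0), array([ 51.,  68., -47., 125., -73.,   2.,  79.])) (np.float64(0.001), np.float64(0.002), array([ 39.,  63., -22., 128., 262.,  26.,  -3.]))
44 20 (np.float64(0.0), np.float64(0.0), array([ 32.,  62., -11., 115., -65.,  40.,   1.])) (np.float64(0.059), np.float64(0.131), array([ 51.,  70., -52., 132.,  96.,   2., 132.]))
44 30 (np.float64(0.0), np.float64(0.0), array([ 29.,  64.,  -9., 104., -49.,  52.,   0.])) (np.float64(0.0), np.float64(0.281), array([ 60.,  90., -87., 111.,  49.,  53.,  -1.]))
```

```bash
cat >> ik.py <<'E'
def Rz_to(A,z):  # smallest turn of A's frame bringing its z to z
    v=np.cross(A[:3,2],z); s=np.linalg.norm(v); return Ro.from_rotvec(v/s*np.arctan2(s,A[:3,2]@z)).as_matrix()@A[:3,:3]
E
python3 - <<'E'
from ik import *
A=now(); q=status.read_state()["qpos"]; n=-Rt(34)[:,2]; bt=w(-.109,0,.06)-.001*Rt(34)[:,0]
t,l=np.radians([35,20]); z=np.cos(l)*(np.sin(t)*CX-np.cos(t)*Z)+np.sin(l)*CY
R=Rz_to(A,z); print("y.CY",R[:,1]@CY,"y.n",R[:,1]@n,"x.n",R[:,0]@n, "ee",Ro.from_matrix(R).as_euler('xyz',degrees=True))
for off in(.045,.0,-.006):
    B=T(R,bt+.006*CY+off*n); a,e=ik(B,q); print(off,a.round(1),round(e,4)); 
plan(A,T(R,bt+.006*CY+.045*n),5)
E
```

```text
y.CY -0.9382396111102095 y.n -0.342409441054625 x.n -0.001584221141828222 ee [-157.96045629  -33.85654078   49.89356623]
0.045 [ 41.3  53.8 -33.5 116.8 -26.9  27.3   9.5] 0.0
0.0 [ 38.7  59.  -34.5 116.  -26.4  21.8   8.9] 0.0
-0.006 [ 38.3  59.7 -34.6 115.9 -26.3  21.2   8.8] 0.0
n 5 row [-0.0002  0.007   0.0091] [ 0.49  2.18 -0.  ] mid [0.412 0.007 0.121] end [0.427 0.012 0.097]
```

Feasible in the present branch.

>>> apply_moves:
  series:
    - [0,0,0.007,0.009,0.5,2.2,0]
    - [0,0,0.007,0.009,0.5,2.2,0]
    - [0,0,0.007,0.009,0.5,2.2,0]
    - [0,0,0.007,0.009,0.5,2.2,0]
    - [0,0,0.007,0.009,0.5,2.2,0]

```text
time: 3.62
position: [0.4296, 0.0108, 0.0968]
ee_rot: [-158.7, -34.1, 49.9]
ft_force: [-0.1, -0.6, -0.8]
grip_width: 0.0003
grip_force: 0.0
```

>>> apply_moves:
  series:
    - [0,0,0,0,0,0,0]

```text
time: 3.7
position: [0.4292, 0.0104, 0.0955]
ee_rot: [-158.4, -34.0, 49.7]
ft_force: [-0.2, -1.2, -0.4]
grip_width: -0.0001
grip_force: 0.0
```

```bash
cat > rel.py <<'E'
from ik import *
A=now(); n=-Rt(34)[:,2]; bt=w(-.109,0,.06)-.001*Rt(34)[:,0]
d=A[:3,3]-bt; print("along n",d@n,"CY",d@CY,"x",d@np.cross(CY,n)); R=A[:3,:3]
print("-n in tool",R.T@-n,"tool z: tilt/lat",A[:3,2]@CX,A[:3,2]@CY)
print("to contact row",R.T@(bt+.006*CY+.006*n-A[:3,3]), status.read_state()["qpos"].round(0),status.read_state()["ft_force"])
E
python3 rel.py
```

```text
along n 0.043789688914309836 CY 0.003383331046195963 x -0.00038195897168696446
-n in tool [-0.0015966   0.3329991   0.94292579] tool z: tilt/lat 0.5438344495024621 0.3324035087262307
to contact row [0.00017591 0.01010055 0.03651029] [ 41.  54. -34. 118. -28.  26.  10.] [-0.22431857 -1.22823762 -0.38950909]
```

>>> apply_moves:
  series:
    - [0,0,0.004,0.012,0,0,0]
    - [0,0,0.003,0.012,0,0,0]
    - [0,0,0.003,0.012,0,0,0]
    - [0,0,0,0,0,0,0]

```text
time: 4.03
position: [0.4392, 0.0308, 0.0661]
ee_rot: [-158.5, -33.9, 50.0]
ft_force: [-0.0, -0.0, 0.0]
grip_width: 0.0
grip_force: 0.0
```

```bash
python3 rel.py
```

```text
along n 0.006936634259018722 CY 0.007464578700670925 x 0.0016857712386720563
-n in tool [4.01412178e-04 3.34797907e-01 9.42289871e-01] tool z: tilt/lat 0.5405204928328725 0.3343960856225728
to contact row [-0.00160987  0.00177174  0.00036518] [ 39.  58. -34. 118. -29.  21.  11.] [-0.04425928 -0.04299546  0.00125574]
```

>>> apply_moves:
  series:
    - [0,0,0.001,0.0028,0,0,0]
    - [0,0,0.001,0.0028,0,0,0]
    - [0,0,0.001,0.0028,0,0,0]

```text
time: 4.28
position: [0.4425, 0.0337, 0.0595]
ee_rot: [-158.5, -34.0, 50.0]
ft_force: [-0.1, -0.3, -0.2]
grip_width: 0.0001
grip_force: 0.0
```

```bash
python3 rel.py
```

```text
along n -0.0009595934954152232 CY 0.0065608700170566615 x 0.0015779986830687174
-n in tool [-3.34891522e-04  3.34708079e-01  9.42321808e-01] tool z: tilt/lat 0.5412310679127381 0.3342640321515393
to contact row [-0.00154529 -0.00172658 -0.00677286] [ 38.  58. -35. 117. -29.  20.  11.] [-0.14386915 -0.28539816 -0.19225147]
```

>>> apply_moves:
  series:
    - [0,0,0.001,0.0028,0,0,0]

```text
time: 4.37
position: [0.4435, 0.0352, 0.0569]
ee_rot: [-158.5, -34.0, 50.0]
ft_force: [0.5, 0.4, 0.2]
grip_width: -0.0001
grip_force: 0.0
```

>>> apply_moves:
  series:
    - [0,0,0.001,0.0028,0,0,0]

```text
time: 4.45
position: [0.4444, 0.0367, 0.0542]
ee_rot: [-158.4, -34.0, 50.0]
ft_force: [0.5, 0.1, -0.1]
grip_width: -0.0003
grip_force: 0.0
```

>>> apply_moves:
  series:
    - [0,0,0.001,0.0028,0,0,0]

```text
time: 4.53
position: [0.4454, 0.0381, 0.0516]
ee_rot: [-158.4, -34.0, 50.0]
ft_force: [-0.6, 0.3, -0.4]
grip_width: -0.0
grip_force: 0.0
```

```bash
python3 rel.py; python3 - <<'E'
from h import *
ims=[imaging.camera(n) for n in("wrist","top")]
np.save("w2.npy",ims[0][1]); a=cv2.resize(ims[0][0][90:290,130:390],(780,600)); 
cv2.imwrite("pics/w2.png",a[:,:,::-1])
E
```

```text
along n -0.010450020191857525 CY 0.006894360784908579 x 0.001541701502475838
-n in tool [-6.38354621e-04  3.36090533e-01  9.41829468e-01] tool z: tilt/lat 0.5413759252794641 0.3356223416917348
to contact row [-0.00148357 -0.00461371 -0.01582064] [ 38.  60. -35. 117. -29.  19.  11.] [-0.5554942   0.2762467  -0.38750733]
```

View pics/w2.png

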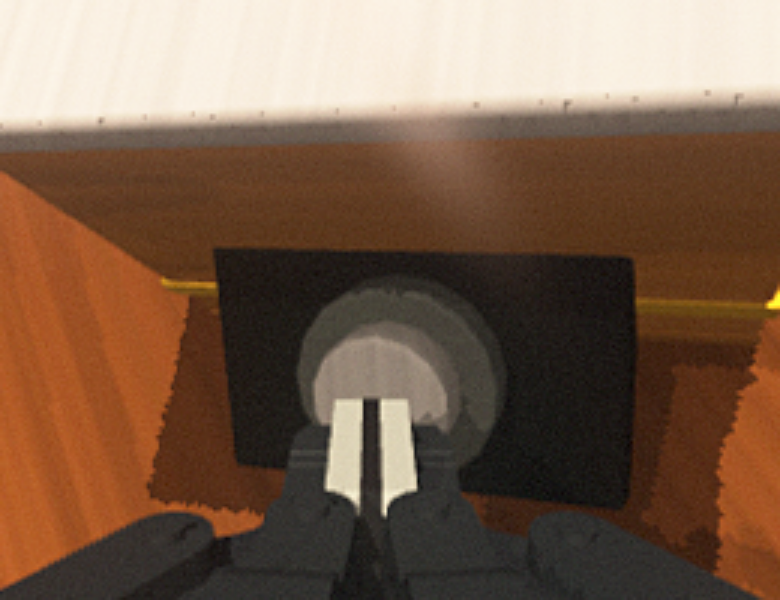

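The fingertips are over the lower half of the button at about (372,400) of the crop, and there is no contact force yet. I'll compare depths.

```bash
python3 - <<'E'
from h import *
d=np.load("w2.npy"); c=imaging.get_calibration("wrist"); K=c["intrinsics"]; A=now()
n=-Rt(34)[:,2]; bt=w(-.109,0,.06)
for (a,b) in [(350,350),(380,360),(420,370),(330,370),(345,420),(395,420),(320,300),(480,400),(580,350),(500,110)]:
    u,v=130+a/3,90+b/3; z=d[int(v),int(u)]; P=np.r_[(u-K[0,2])/K[0,0]*z,(v-K[1,2])/K[1,1]*z,z,1]
    Pt=c["tool_from_camera"]@P; W=(A@Pt)[:3]; r=W-bt
    print((a,b),"tool",Pt[:3].round(4),"n,CY,x",(r@n).round(4),(r@CY).round(4),(r@np.cross(CY,n)).round(4),"caddy",((W-C)@CX).round(4),W[2].round(4))
E
```

```text
(350, 350) tool [ 0.0102 -0.004  -0.0131] n,CY,x 0.003 0.006 0.0108 caddy -0.1018 0.0685
(380, 360) tool [ 0.0092  0.0023 -0.0163] n,CY,x 0.004 -0.001 0.0094 caddy -0.1035 0.0685
(420, 370) tool [ 0.0082  0.0104 -0.0195] n,CY,x 0.0043 -0.0097 0.0079 caddy -0.1048 0.068
(330, 370) tool [ 0.0054 -0.0083 -0.0122] n,CY,x 0.0037 0.0106 0.0062 caddy -0.106 0.0665
(345, 420) tool [ 0.0102 -0.0041 -0.0483] n,CY,x 0.0362 -0.0058 0.0101 caddy -0.1209 0.0957
(395, 420) tool [ 0.0106  0.0044 -0.0492] n,CY,x 0.0343 -0.0141 0.0101 caddy -0.1198 0.094
(320, 300) tool [ 0.014  -0.0117  0.012 ] n,CY,x -0.018 0.0215 0.0153 caddy -0.0862 0.0537
(480, 400) tool [-0.0011  0.0239 -0.0131] n,CY,x -0.0063 -0.0197 -0.0019 caddy -0.1071 0.0537
(580, 350) tool [ 0.0086  0.0459 -0.0084] n,CY,x -0.0181 -0.0393 0.0068 caddy -0.0932 0.0488
(500, 110) tool [ 0.0636  0.0145 -0.0838] n,CY,x 0.0635 -0.0379 0.0619 caddy -0.0932 0.1472
```

```bash
python3 - <<'E'
from h import *
c=imaging.get_calibration("wrist"); K=c["intrinsics"]
for f in("w1.npy","w2.npy"):
    d=np.load(f)
    for u in(246,262):
        print(f,u)
        for v in list(range(208,236,2)):
            z=d[v,u]; P=np.r_[(u-K[0,2])/K[0,0]*z,(v-K[1,2])/K[1,1]*z,z,1]; print(v,round(float(z),4),(c["tool_from_camera"]@P)[:3].round(4))
E
```

```text
w1.npy 246
208 0.2985 [-0.0331 -0.0076  0.1046]
210 0.3233 [-0.0439 -0.0082  0.1273]
212 0.3252 [-0.0468 -0.0083  0.1285]
214 0.3257 [-0.0493 -0.0083  0.1282]
216 0.3247 [-0.0512 -0.0083  0.1267]
218 0.3235 [-0.053  -0.0082  0.1249]
220 0.3239 [-0.0555 -0.0082  0.1247]
222 0.3221 [-0.0571 -0.0082  0.1223]
224 0.1467 [ 0.0103 -0.0038 -0.0409]
226 0.144 [ 0.0104 -0.0037 -0.0437]
228 0.1422 [ 0.0101 -0.0036 -0.0457]
230 0.1388 [ 0.0105 -0.0035 -0.0491]
232 0.1369 [ 0.0104 -0.0035 -0.0511]
234 0.1331 [ 0.011  -0.0034 -0.0549]
w1.npy 262
208 0.2978 [-0.0329  0.0098  0.1039]
210 0.3223 [-0.0435  0.0107  0.1263]
212 0.3238 [-0.0463  0.0107  0.1271]
214 0.3245 [-0.0488  0.0107  0.1271]
216 0.3236 [-0.0508  0.0107  0.1257]
218 0.3238 [-0.0531  0.0107  0.1252]
220 0.3227 [-0.055   0.0107  0.1235]
222 0.3223 [-0.0571  0.0107  0.1225]
224 0.1474 [ 0.01    0.0049 -0.0402]
226 0.1436 [ 0.0105  0.0047 -0.044 ]
228 0.1434 [ 0.0096  0.0047 -0.0446]
230 0.1391 [ 0.0104  0.0046 -0.0488]
232 0.1367 [ 0.0104  0.0045 -0.0513]
234 0.1351 [ 0.0102  0.0044 -0.053 ]
w2.npy 246
208 0.1735 [ 0.0094 -0.0044 -0.0
[... 305 characters left out ...]
0.144 [ 0.0104 -0.0037 -0.0437]
228 0.1428 [ 0.0099 -0.0037 -0.0451]
230 0.1388 [ 0.0105 -0.0035 -0.0491]
232 0.1382 [ 0.0098 -0.0035 -0.0498]
234 0.1359 [ 0.0098 -0.0035 -0.0523]
w2.npy 262
208 0.1706 [ 0.0104  0.0056 -0.016 ]
210 0.17 [ 0.0094  0.0056 -0.0169]
212 0.1697 [ 0.0084  0.0056 -0.0176]
214 0.1704 [ 0.0069  0.0056 -0.0173]
216 0.17 [ 0.0059  0.0056 -0.018 ]
218 0.1715 [ 0.0041  0.0057 -0.0169]
220 0.1697 [ 0.0036  0.0056 -0.0189]
222 0.171 [ 0.0019  0.0056 -0.0181]
224 0.1463 [ 0.0105  0.0048 -0.0412]
226 0.1441 [ 0.0103  0.0047 -0.0436]
228 0.0 [ 0.0685 -0.     -0.1769]
230 0.1398 [ 0.0101  0.0046 -0.0481]
232 0.1378 [ 0.01    0.0045 -0.0503]
234 0.1356 [ 0.01    0.0045 -0.0526]
```

```bash
cat > rel.py <<'E'
from ik import *
A=now(); n=-Rt(34)[:,2]; XX=np.cross(CY,n); bt=w(-.109,0,.06)
R=A[:3,:3]; tip=A[:3,3]-.039*R[:,2]; d=tip-bt; s=status.read_state()
print("tip n,CY,x",(d@n).round(4),(d@CY).round(4),(d@XX).round(4))
print("to pre",(R.T@(bt+.004*CY+.012*n-tip)).round(4),"press dir",(R.T@-n).round(3),s["qpos"].round(0),s["ft_force"].round(1))
q,e=ik(T(R,bt+.004*CY-.001*n+.039*R[:,2]),s["qpos"]); print("ik",q.round(0),e)
E
python3 rel.py
```

```text
tip n,CY,x 0.0261 -0.006 -0.0001
to pre [-0.0004 -0.0047  0.0166] press dir [-0.001  0.337  0.942] [ 38.  60. -35. 117. -29.  19.  11.] [-0.4 -0.7 -0.4]
ik [ 36.  63. -35. 117. -29.  15.  12.] 6.972690923799603e-06
```

>>> apply_moves:
  series:
    - [0,0,-0.0025,0.008,0,0,0]
    - [0,0,-0.0025,0.008,0,0,0]
    - [0,0,0,0,0,0,0]

```text
time: 4.88
position: [0.4412, 0.0513, 0.0406]
ee_rot: [-158.3, -34.0, 50.0]
ft_force: [-0.0, 0.2, 0.1]
grip_width: 0.0001
grip_force: 0.0
```

```bash
python3 rel.py
```

```text
tip n,CY,x 0.0125 0.0049 0.0004
to pre [-0.0004  0.001   0.0002] press dir [-0.001  0.338  0.941] [ 37.  61. -36. 119. -30.  16.  12.] [-0.   0.2  0.1]
ik [ 36.  63. -35. 117. -29.  16.  12.] 2.4593343733756587e-06
```

>>> apply_moves:
  series:
    - [0,0,0.001,0.0028,0,0,0]
    - [0,0,0.001,0.0028,0,0,0]

```text
time: 5.05
position: [0.4438, 0.0531, 0.0362]
ee_rot: [-158.4, -34.0, 50.0]
ft_force: [-3.3, -1.6, 4.8]
grip_width: 0.0001
grip_force: 2.7
```

>>> apply_moves:
  series:
    - [0,0,0.001,0.0028,0,0,0]

```text
time: 5.13
position: [0.4448, 0.0545, 0.0336]
ee_rot: [-158.4, -34.0, 50.0]
ft_force: [-4.8, -7.4, 11.3]
grip_width: -0.0002
grip_force: 7.7
```

```bash
python3 rel.py
```

```text
tip n,CY,x 0.0042 0.0039 0.0004
to pre [-0.0004 -0.0027 -0.0073] press dir [-0.001  0.337  0.942] [ 36.  62. -36. 118. -30.  15.  12.] [-4.8 -7.4 11.3]
ik [ 36.  63. -35. 117. -29.  15.  12.] 2.6072770163653622e-06
```

```bash
cat > lid.py <<'E'
from h import *
def lid(n="side",dbg=False):
    """opening angle from depth: points in the caddy's lid swing slab, angle about hinge of plate points"""
    t=status.read_state()["time"]; p,d=imaging.camera(n); P=cloud(n,d)-C
    x,y,z=P@CX,P@CY,P[...,2]; r=np.hypot(x-.075,z-.14); a=np.arctan2(z-.14,.075-x)
    m=(d>0)&(abs(y)<.07)&(r>.09)&(r<.172)&(a>.03)&(a<1.9)
    return t,m.sum(),(np.percentile(a[m],[10,50,90]).round(3) if m.sum()>20 else None),p,d
E
python3 - <<'E'
from lid import *
for i in range(2):
    for n in("side","top"): print(n,lid(n)[:3])
E
```

```text
side (5.1333, np.int64(1098), array([0.243, 0.265, 0.305]))
top (5.1833, np.int64(1290), array([0.567, 0.59 , 0.629]))
side (5.2333, np.int64(941), array([0.998, 1.015, 1.057]))
top (5.2833, np.int64(336), array([1.274, 1.396, 1.432]))
```

>>> apply_moves:
  series:
    - [0,0,0,-0.03,0,0,0]
    - [0,0,0,-0.03,0,0,0]
    - [0,0,0,-0.03,0,0,0]
    - [0,0,0,-0.03,0,0,0]
    - [0,0,0,0,0,0,0]

```text
time: 5.75
position: [0.44, -0.0255, 0.1286]
ee_rot: [-158.8, -33.9, 50.0]
ft_force: [0.6, 0.5, -1.2]
grip_width: 0.0
grip_force: 0.0
```

```bash
python3 - <<'E'
from lid import *
from ik import *
L=[]
for i in range(14):
    for n in(("side","top") if i<1 else ("side",)):
        r=lid(n); print(n,r[:3])
cv2.imwrite("pics/s2.png",cv2.resize(r[3][:,:,::-1],(768,576)))
A=now(); q=status.read_state()["qpos"]; print(A[:3,3],q.round(0))
cp=w(.075-.14*np.cos(1.2),0,.14+.14*np.sin(1.2)); print(cp)
for tilt in(50,60,70,80,90):
  for b in(-10,10,25,40):
    t,l=np.radians([tilt,b]); z=np.cos(l)*(np.sin(t)*CX-np.cos(t)*Z)+np.sin(l)*CY; R=Rz_to(A,z)
    o_=[ik(T(R,cp+.039*z-k*CX),q,True) for k in(.03,.13)]
    print(tilt,b,[(a.round(0),round(e,3)) for a,e in o_])
E
```

```text
side (5.75, np.int64(1113), array([0.608, 0.625, 0.665]))
top (5.8, np.int64(1213), array([0.691, 0.713, 0.75 ]))
side (5.85, np.int64(1029), array([0.859, 0.877, 0.918]))
side (5.9, np.int64(901), array([1.053, 1.071, 1.113]))
side (5.95, np.int64(720), array([1.245, 1.273, 1.316]))
side (6.0, np.int64(533), array([1.3  , 1.46 , 1.503]))
side (6.05, np.int64(349), array([1.445, 1.603, 1.652]))
side (6.1, np.int64(263), array([1.553, 1.679, 1.719]))
side (6.15, np.int64(315), array([1.607, 1.729, 1.762]))
side (6.2, np.int64(303), array([1.598, 1.719, 1.754]))
side (6.25, np.int64(255), array([1.522, 1.662, 1.722]))
side (6.3, np.int64(392), array([1.41 , 1.574, 1.618]))
side (6.35, np.int64(569), array([1.37 , 1.419, 1.461]))
side (6.4, np.int64(755), array([1.213, 1.236, 1.278]))
side (6.45, np.int64(911), array([1.029, 1.047, 1.09 ]))
[ 0.43855807 -0.02163338  0.12603992] [ 43.  50. -31. 112. -26.  36.   9.]
[0.5264363  0.13610954 0.27048547]
50 -10 [(array([ 38.,  37., -55., 122., -82.,   2., 138.]), np.float64(0.151)), (array([ 59.,  40., -67., 130., -82.,   2., 137.]), np.float
[... 2138 characters left out ...]
.,   9.]), np.float64(0.0)), (array([ 50.,  66., -46., 100., -38.,  66.,   9.]), np.float64(0.0))]
90 -10 [(array([  63.,   99.,  -87.,  120.,  -82.,    2., -160.]), np.float64(0.294)), (array([ 77.,  98., -85., 129., -82.,   2., 138.]), np.float64(0.205))]
90 10 [(array([ 58.,  94., -86., 123., -80.,   2., 121.]), np.float64(0.023)), (array([ 56.,  70., -37., 129., -82.,  53.,  10.]), np.float64(0.0))]
90 25 [(array([ 48.,  73., -53., 111., -62.,  45.,  10.]), np.float64(0.0)), (array([ 57.,  71., -48., 114., -54.,  53.,   9.]), np.float64(0.0))]
90 40 [(array([ 42.,  73., -52.,  96., -43.,  61.,   9.]), np.float64(0.0)), (array([ 51.,  71., -47., 100., -39.,  68.,   9.]), np.float64(0.0))]
```

View pics/s2.png

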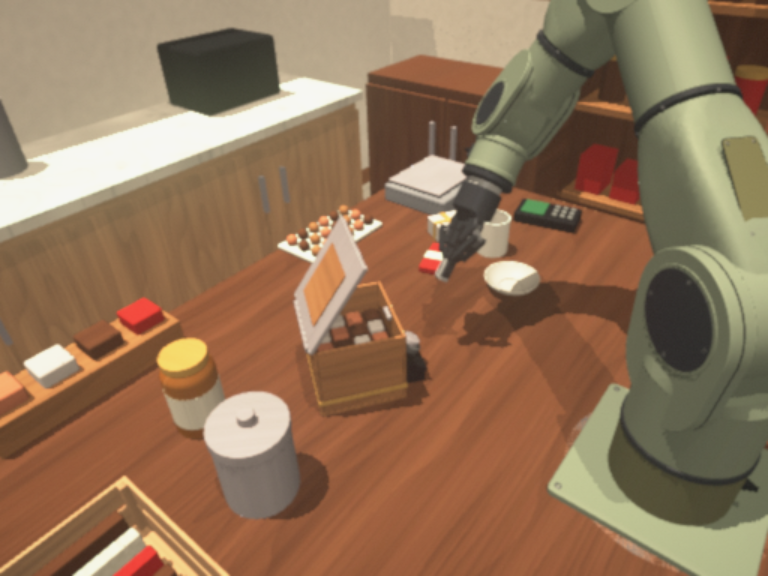

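```bash
python3 - <<'E'
from ik import *
A=now(); t,l=np.radians([70,27]); z=np.cos(l)*(np.sin(t)*CX-np.cos(t)*Z)+np.sin(l)*CY; R=Rz_to(A,z); np.save("Rh.npy",R)
B=T(R,w(-.11,0,.27)+.039*z); plan(A,B,8); q=status.read_state()["qpos"]
for f in np.linspace(.25,1,4):
    M=A@expm(logm(np.linalg.inv(A)@B).real*f); q,e=ik(M,q); print(q.round(0),round(e,4),((M[:3,3]-.039*M[:3,2]-C)@CX).round(3),(M[:3,3]-.039*M[:3,2])[2].round(3))
E
```

```text
n 8 row [ 0.018  -0.0088 -0.0009] [1.58 3.78 0.  ] mid [0.446 0.031 0.186] end [0.452 0.065 0.258]
[ 47.  52. -36. 111. -30.  39.  12.] 0.0 -0.154 0.18
[ 50.  54. -41. 112. -34.  42.  14.] 0.0 -0.136 0.208
[ 53.  57. -46. 112. -38.  44.  16.] 0.0 -0.121 0.238
[ 56.  59. -51. 112. -42.  47.  18.] 0.0 -0.11 0.27
```

>>> apply_moves:
  series:
    - [0,0.018,-0.009,-0.001,1.6,3.8,0]
    - [0,0.018,-0.009,-0.001,1.6,3.8,0]
    - [0,0.018,-0.009,-0.001,1.6,3.8,0]
    - [0,0.018,-0.009,-0.001,1.6,3.8,0]

```text
time: 6.83
position: [0.4459, 0.0315, 0.1872]
ee_rot: [-145.6, -47.6, 40.5]
ft_force: [-0.7, -0.1, -1.0]
grip_width: -0.0003
grip_force: 0.0
```

>>> apply_moves:
  series:
    - [0,0.018,-0.009,-0.001,1.6,3.8,0]
    - [0,0.018,-0.009,-0.001,1.6,3.8,0]
    - [0,0.018,-0.009,-0.001,1.6,3.8,0]
    - [0,0.018,-0.009,-0.001,1.6,3.8,0]
    - [0,0,0,0,0,0,0]

```text
time: 7.25
position: [0.4506, 0.0645, 0.26]
ee_rot: [-124.6, -58.5, 22.4]
ft_force: [0.4, -0.1, -1.1]
grip_width: 0.0004
grip_force: 0.0
```

```bash
cat > hold.py <<'E'
from lid import *
from ik import *
def rep(q):
    A=now(); R=A[:3,:3]; tip=A[:3,3]-.039*R[:,2]; s=status.read_state()
    goal=w(.075-.14*np.cos(q),0,.14+.14*np.sin(q)); d=tip-C
    print("t",round(s["time"],2),"tip caddy",(d@CX).round(4),(d@CY).round(4),d[2].round(4),"goal-tip in tool",(R.T@(goal-tip)).round(4),"CX in tool",(R.T@CX).round(3),"ft",s["ft_force"].round(1),s["qpos"].round(0))
    # angle of plate underside if tip touches it
    print("tip angle",np.arctan2(d[2]-.14,.075-d@CX).round(3),"r",np.hypot(d[2]-.14,.075-d@CX).round(3))
    print("ik",ik(T(R,goal+.039*R[:,2]),s["qpos"]))
def lids(k):
    L=[lid("side") for _ in range(k)]; print([(round(l[0],2),float(l[2][1])) for l in L if l[2] is not None]); return L[-1]
E
python3 - <<'E'
from hold import *
rep(1.22); lids(5)
E
```

```text
t 7.25 tip caddy -0.1111 0.0006 0.2716 goal-tip in tool [0.0618 0.043  0.1156] CX in tool [0.448 0.308 0.84 ] ft [ 0.4 -0.1 -1.1] [ 56.  60. -52. 113. -42.  45.  18.]
tip angle 0.615 r 0.228
ik (array([ 41.87340228,  61.95712665, -54.84001254, 106.38596798,
       -48.25192869,  36.80776999,  15.19946711]), np.float64(9.911368846208575e-06))
[(7.25, 1.411), (7.3, 1.251), (7.35, 1.085), (7.4, 0.931), (7.45, 0.81)]
```

>>> apply_moves:
  series:
    - [0,-0.0155,0.015,0.018,0,0,0]
    - [0,-0.0155,0.015,0.018,0,0,0]
    - [0,0,0,0,0,0,0]

```text
time: 7.75
position: [0.4665, 0.0858, 0.2058]
ee_rot: [-125.0, -58.2, 22.9]
ft_force: [-0.1, 0.1, -0.5]
grip_width: -0.0
grip_force: 0.0
```

>>> apply_moves:
  series:
    - [0,0.006,0.003,0.009,0,0,0]
    - [0,0.006,0.003,0.009,0,0,0]
    - [0,0.006,0.003,0.009,0,0,0]
    - [0,0.006,0.003,0.009,0,0,0]
    - [0,0,0,0,0,0,0]

```text
time: 8.17
position: [0.494, 0.1223, 0.2147]
ee_rot: [-125.2, -58.5, 23.1]
ft_force: [0.2, 0.9, -0.4]
grip_width: -0.0001
grip_force: 0.0
```

```bash
python3 - <<'E'
from hold import *
rep(1.22); lids(8)
E
```

```text
t 8.17 tip caddy -0.0388 0.0001 0.2264 goal-tip in tool [0.0681 0.0012 0.0414] CX in tool [0.451 0.309 0.837] ft [ 0.2  0.9 -0.4] [ 47.  66. -54. 111. -45.  36.  21.]
tip angle 0.649 r 0.143
ik (array([ 41.79063788,  61.78445209, -54.82482799, 106.25782617,
       -47.82043773,  36.86460264,  14.8415663 ]), np.float64(1.3200757268663084e-05))
[(8.17, 1.361), (8.22, 1.22), (8.27, 1.074), (8.32, 0.942), (8.37, 0.94), (8.42, 0.99), (8.47, 1.061), (8.52, 1.146)]
```

>>> apply_moves:
  series:
    - [0,0.0014,0,0.0008,0,0,0]
    - [0,0.0014,0,0.0008,0,0,0]
    - [0,0.0014,0,0.0008,0,0,0]
    - [0,0.0014,0,0.0008,0,0,0]
    - [0,0.0014,0,0.0008,0,0,0]

```text
time: 8.98
position: [0.4972, 0.1256, 0.2184]
ee_rot: [-125.1, -58.4, 22.9]
ft_force: [-0.5, -0.5, 0.2]
grip_width: 0.0001
grip_force: 0.0
```

>>> apply_moves:
  series:
    - [0,0.0014,0,0.0008,0,0,0]
    - [0,0.0014,0,0.0008,0,0,0]
    - [0,0.0014,0,0.0008,0,0,0]
    - [0,0.0014,0,0.0008,0,0,0]
    - [0,0.0014,0,0.0008,0,0,0]

```text
time: 9.4
position: [0.501, 0.1308, 0.2231]
ee_rot: [-125.1, -58.4, 22.9]
ft_force: [-0.3, 0.3, 0.2]
grip_width: 0.0001
grip_force: 0.0
```

```bash
python3 - <<'E'
from hold import *
rep(1.1); lids(12)
E
```

```text
t 9.4 tip caddy -0.0278 -0.0005 0.2348 goal-tip in tool [ 0.0431 -0.0012  0.0241] CX in tool [0.451 0.307 0.838] ft [-0.3  0.3  0.2] [ 46.  65. -54. 111. -46.  35.  20.]
tip angle 0.745 r 0.14
ik (array([ 43.37412123,  62.33664992, -54.5280969 , 107.39901517,
       -47.26247039,  37.04925188,  15.86089246]), np.float64(9.744153562817966e-06))
[(9.4, 1.265), (9.45, 1.308), (9.5, 1.335), (9.55, 1.344), (9.6, 1.334), (9.65, 1.307), (9.7, 1.265), (9.75, 1.214), (9.8, 1.159), (9.85, 1.106), (9.9, 1.061), (9.95, 1.038)]
```

>>> apply_moves:
  series:
    - [0,0.0014,0,0.0008,0,0,0]
    - [0,0.0014,0,0.0008,0,0,0]
    - [0,0.0014,0,0.0008,0,0,0]
    - [0,0.0014,0,0.0008,0,0,0]
    - [0,0.0014,0,0.0008,0,0,0]

```text
time: 10.42
position: [0.505, 0.1361, 0.2279]
ee_rot: [-125.1, -58.4, 22.9]
ft_force: [-0.4, 0.3, 0.5]
grip_width: -0.0001
grip_force: 0.0
```

>>> apply_moves:
  series:
    - [0,0.0014,0,0.0008,0,0,0]
    - [0,0.0014,0,0.0008,0,0,0]
    - [0,0.0014,0,0.0008,0,0,0]
    - [0,0.0014,0,0.0008,0,0,0]
    - [0,0.0014,0,0.0008,0,0,0]

```text
time: 10.83
position: [0.5089, 0.1412, 0.2326]
ee_rot: [-125.1, -58.4, 22.9]
ft_force: [0.2, -0.2, 0.1]
grip_width: -0.0004
grip_force: 0.0
```

>>> apply_moves:
  series:
    - [0,0.0014,0,0.0008,0,0,0]
    - [0,0.0014,0,0.0008,0,0,0]
    - [0,0.0014,0,0.0008,0,0,0]
    - [0,0.0014,0,0.0008,0,0,0]
    - [0,0.0014,0,0.0008,0,0,0]

```text
time: 11.25
position: [0.5128, 0.1464, 0.2373]
ee_rot: [-125.1, -58.4, 22.9]
ft_force: [0.7, 0.2, 0.1]
grip_width: 0.0003
grip_force: 0.0
```

```bash
python3 - <<'E'
from hold import *
rep(1.1); lids(12)
E
```

```text
t 11.25 tip caddy -0.0082 -0.0007 0.2491 goal-tip in tool [ 0.0221 -0.0012  0.0121] CX in tool [0.451 0.307 0.838] ft [0.7 0.2 0.1] [ 44.  64. -55. 110. -47.  35.  18.]
tip angle 0.919 r 0.137
ik (array([ 43.37540208,  62.33539494, -54.53033577, 107.40295033,
       -47.26559226,  37.04212777,  15.86141679]), np.float64(7.411798526322316e-06))
[(11.25, 1.224), (11.3, 1.231), (11.35, 1.231), (11.4, 1.224), (11.45, 1.212), (11.5, 1.214), (11.55, 1.216), (11.6, 1.214), (11.65, 1.21), (11.7, 1.213), (11.75, 1.211), (11.8, 1.211)]
```

>>> apply_moves:
  series:
    - [0,0.001,0,0.0006,0,0,0]
    - [0,0.001,0,0.0006,0,0,0]
    - [0,0.001,0,0.0006,0,0,0]
    - [0,0.001,0,0.0006,0,0,0]
    - [0,0.001,0,0.0006,0,0,0]

```text
time: 12.27
position: [0.5156, 0.1503, 0.2407]
ee_rot: [-125.1, -58.4, 22.9]
ft_force: [0.2, 1.1, -1.0]
grip_width: 0.0003
grip_force: 0.0
```

>>> apply_moves:
  series:
    - [0,0,0,0,0,0,0]
    - [0,0,0,0,0,0,0]
    - [0,0,0,0,0,0,0]
    - [0,0,0,0,0,0,0]
    - [0,0,0,0,0,0,0]

```text
time: 12.68
position: [0.5155, 0.1501, 0.2406]
ee_rot: [-125.1, -58.4, 22.9]
ft_force: [-0.6, -0.5, -0.5]
grip_width: -0.0001
grip_force: 0.0
```

```bash
python3 - <<'E'
from hold import *
lids(26)
p,d=imaging.camera("wrist"); cv2.imwrite("pics/w3.png",p[:,:,::-1])
E
```

```text
[(12.68, 1.251), (12.73, 1.251), (12.78, 1.251), (12.83, 1.252), (12.88, 1.252), (12.93, 1.251), (12.98, 1.252), (13.03, 1.252), (13.08, 1.251), (13.13, 1.252), (13.18, 1.251), (13.23, 1.252), (13.28, 1.252), (13.33, 1.252), (13.38, 1.251), (13.43, 1.252), (13.48, 1.252), (13.53, 1.251), (13.58, 1.252), (13.63, 1.252), (13.68, 1.252), (13.73, 1.252), (13.78, 1.252), (13.83, 1.252), (13.88, 1.252), (13.93, 1.252)]
```

View pics/w3.png

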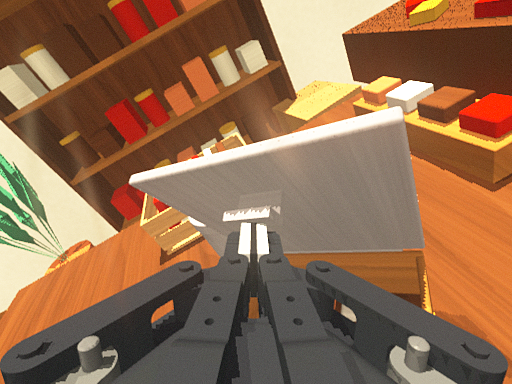

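The fingertips at about (250,222) rest on the lid's underside, and the lid has been still for over 1 s. Now I'll let go slowly.

>>> apply_moves:
  series:
    - [0,-0.0004,0,-0.0003,0,0,0]
    - [0,-0.0004,0,-0.0003,0,0,0]
    - [0,-0.0004,0,-0.0003,0,0,0]
    - [0,-0.0004,0,-0.0003,0,0,0]
    - [0,-0.0004,0,-0.0003,0,0,0]

```text
time: 14.45
position: [0.5143, 0.1483, 0.2393]
ee_rot: [-125.1, -58.4, 22.9]
ft_force: [-0.8, 0.0, 1.2]
grip_width: 0.0002
grip_force: 0.0
```

>>> apply_moves:
  series:
    - [0,-0.0004,0,-0.0003,0,0,0]
    - [0,-0.0004,0,-0.0003,0,0,0]
    - [0,-0.0004,0,-0.0003,0,0,0]
    - [0,-0.0004,0,-0.0003,0,0,0]
    - [0,-0.0004,0,-0.0003,0,0,0]

```text
time: 14.87
position: [0.5132, 0.1465, 0.2381]
ee_rot: [-125.1, -58.4, 22.9]
ft_force: [-0.1, 0.2, -0.5]
grip_width: -0.0002
grip_force: 0.0
```

>>> apply_moves:
  series:
    - [0,-0.0004,0,-0.0003,0,0,0]
    - [0,-0.0004,0,-0.0003,0,0,0]
    - [0,-0.0004,0,-0.0003,0,0,0]
    - [0,-0.0004,0,-0.0003,0,0,0]
    - [0,-0.0004,0,-0.0003,0,0,0]

```text
time: 15.28
position: [0.512, 0.1446, 0.2368]
ee_rot: [-125.1, -58.4, 22.9]
ft_force: [-1.3, -1.2, 0.9]
grip_width: -0.0002
grip_force: 0.0
```

>>> apply_moves:
  series:
    - [0,-0.0004,0,-0.0003,0,0,0]
    - [0,-0.0004,0,-0.0003,0,0,0]
    - [0,-0.0004,0,-0.0003,0,0,0]
    - [0,-0.0004,0,-0.0003,0,0,0]
    - [0,-0.0004,0,-0.0003,0,0,0]

```text
time: 15.7
position: [0.5108, 0.1428, 0.2355]
ee_rot: [-125.1, -58.4, 22.9]
ft_force: [-0.9, -0.6, 0.5]
grip_width: 0.0001
grip_force: 0.0
```

```bash
python3 - <<'E'
from hold import *
rep(1.1); lids(8)
E
```

```text
t 15.7 tip caddy -0.0123 -0.0012 0.2473 goal-tip in tool [ 0.0253 -0.0012  0.0152] CX in tool [0.451 0.307 0.838] ft [-0.9 -0.6  0.5] [ 45.  64. -55. 110. -47.  35.  18.]
tip angle 0.888 r 0.138
ik (array([ 43.37154338,  62.33253785, -54.52223004, 107.39948014,
       -47.26810669,  37.05115284,  15.8656286 ]), np.float64(7.345902789194028e-06))
[(15.7, 1.18), (15.75, 1.18), (15.8, 1.181), (15.85, 1.181), (15.9, 1.181), (15.95, 1.181), (16.0, 1.181), (16.05, 1.181)]
```

>>> apply_moves:
  series:
    - [0,-0.0004,0,-0.0003,0,0,0]
    - [0,-0.0004,0,-0.0003,0,0,0]
    - [0,-0.0004,0,-0.0003,0,0,0]
    - [0,-0.0004,0,-0.0003,0,0,0]
    - [0,-0.0004,0,-0.0003,0,0,0]

```text
time: 16.52
position: [0.5096, 0.141, 0.2343]
ee_rot: [-125.1, -58.4, 22.9]
ft_force: [-0.5, -0.4, 0.3]
grip_width: 0.0003
grip_force: 0.0
```

>>> apply_moves:
  series:
    - [0,-0.0004,0,-0.0003,0,0,0]
    - [0,-0.0004,0,-0.0003,0,0,0]
    - [0,-0.0004,0,-0.0003,0,0,0]
    - [0,-0.0004,0,-0.0003,0,0,0]
    - [0,-0.0004,0,-0.0003,0,0,0]

```text
time: 16.93
position: [0.5085, 0.1392, 0.2331]
ee_rot: [-125.1, -58.4, 22.9]
ft_force: [0.5, -0.1, 0.0]
grip_width: -0.0001
grip_force: 0.0
```

>>> apply_moves:
  series:
    - [0,-0.0004,0,-0.0003,0,0,0]
    - [0,-0.0004,0,-0.0003,0,0,0]
    - [0,-0.0004,0,-0.0003,0,0,0]
    - [0,-0.0004,0,-0.0003,0,0,0]
    - [0,-0.0004,0,-0.0003,0,0,0]

```text
time: 17.35
position: [0.5073, 0.1374, 0.2318]
ee_rot: [-125.1, -58.4, 22.9]
ft_force: [-0.4, 0.1, -0.2]
grip_width: 0.0002
grip_force: 0.0
```

```bash
python3 - <<'E'
from hold import *
rep(1.1); lids(12)
E
```

```text
t 17.35 tip caddy -0.0188 -0.0016 0.2436 goal-tip in tool [ 0.0313 -0.0012  0.0197] CX in tool [0.451 0.307 0.838] ft [-0.4  0.1 -0.2] [ 46.  64. -54. 110. -47.  36.  19.]
tip angle 0.835 r 0.14
ik (array([ 43.3696489 ,  62.33129894, -54.51727596, 107.39858557,
       -47.27256761,  37.05555491,  15.86934457]), np.float64(7.66605610419228e-06))
[(17.35, 1.171), (17.4, 1.17), (17.45, 1.17), (17.5, 1.17), (17.55, 1.17), (17.6, 1.17), (17.65, 1.17), (17.7, 1.17), (17.75, 1.17), (17.8, 1.17), (17.85, 1.17), (17.9, 1.17)]
```

>>> apply_moves:
  series:
    - [0,-0.001,-0.001,-0.002,0,0,0]
    - [0,-0.003,-0.002,-0.006,0,0,0]
    - [0,-0.006,-0.004,-0.012,0,0,0]
    - [0,-0.009,-0.006,-0.017,0,0,0]
    - [0,-0.009,-0.006,-0.017,0,0,0]

```text
time: 18.37
position: [0.4693, 0.0848, 0.2324]
ee_rot: [-125.1, -58.4, 22.9]
ft_force: [-0.8, -0.1, -0.5]
grip_width: 0.0001
grip_force: 0.0
```

>>> apply_moves:
  series:
    - [0,-0.009,-0.006,-0.017,0,0,0]
    - [0,-0.009,-0.006,-0.017,0,0,0]
    - [0,-0.009,-0.006,-0.017,0,0,0]
    - [0,0,0,0,0,0,0]
    - [0,0,0,0,0,0,0]

```text
time: 18.78
position: [0.4347, 0.0357, 0.2325]
ee_rot: [-125.1, -58.4, 22.8]
ft_force: [-0.2, 0.4, 0.4]
grip_width: -0.0001
grip_force: 0.0
```

```bash
python3 - <<'E'
from hold import *
l=lids(20); cv2.imwrite("pics/s3.png",cv2.resize(l[3][:,:,::-1],(768,576)))
E
```

```text
[(18.78, 1.175), (18.83, 1.176), (18.88, 1.175), (18.93, 1.175), (18.98, 1.175), (19.03, 1.175), (19.08, 1.175), (19.13, 1.176), (19.18, 1.176), (19.23, 1.176), (19.28, 1.175), (19.33, 1.176), (19.38, 1.175), (19.43, 1.175), (19.48, 1.175), (19.53, 1.175), (19.58, 1.175), (19.63, 1.175), (19.68, 1.175), (19.73, 1.175)]
```

View pics/s3.png

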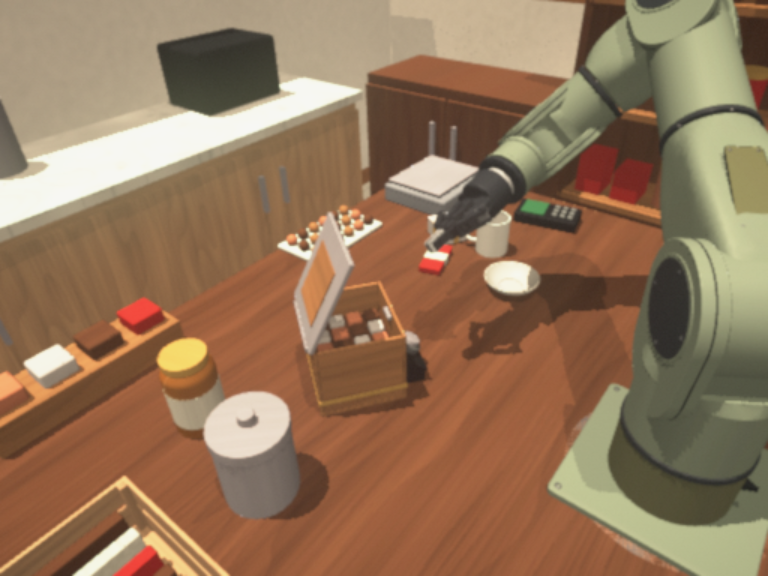

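The lid stands open and still at (325,280), the gripper is clear at (435,240), and the tin, jar, mug and dish have not moved.

```bash
python3 -c "
from station import order; print(order.sign_off())"
```

```text
the job is handed in; nothing more can be done
None
```

The caddy is open: I pressed the release button, held the bobbing lid still for over a second and let go slowly, leaving it standing motionless at its balance at about 20 s of the 48 s allowed, with the gripper clear and no other item seen to move.

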